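# Tip the beads into their case and click it shut

### The arm

A 6-joint arm with a two-finger parallel gripper is mounted at the origin on the work surface. World frame = base frame: x ahead of the robot, y to its left, z up, the work surface at z = 0. Lengths are in m, angles in rad, forces in N, time in s.
With the tool pointing down it reaches from about 0.35 to 0.725 m from the base axis. Payload 4.3 kg.
Tool frame: the origin (TCP) lies midway between the tips of the shut fingers; the grasp point (between the pads) lies 19 mm behind it (grip_depth is the distance from the TCP to the grasp point, in m); z points along the fingers, y is the line along which they close (so a half turn about z gives the same grasp; the last joint's range is limited). The gripper opens to 85 mm and grips with 20 to 120 N. Pads are 22 mm wide; open, the fingers measure 114 mm over their backs; the gripper's body (76 mm by 85 mm) begins 54 mm behind the grasp point. The pads swing forward as they close: fully open they stand 13 mm farther back than shut.
Start: joints at [1.146, 0.377, 0.081, 1.274, 0, 1.46], TCP at [0.178, 0.547, 0.231] pointing down, gripper open.
Joint ranges: [-2.72, 2.72], [-0.84, 1.66], [-1.02, 1.22], [-1.77, 2.12], [-1.37, 1.28], [-3.14, 3.14]. Speed limits (rad/s): [2.57, 2.57, 3.14, 3.14, 3.14, 3.14].

### API

Orientations are given as a 3x3 rotation matrix whose columns are the frame's x, y, z axes.
In Python, from plant import state, read_camera, calibration, close_job, spot_in, silhouettes, grip_depth gives the robot as it stands.
- The arm moves only by the shell command python3 -m pendant 'ROWS' [FORCE]. ROWS is JSON, a list of rows, each an object of numbers: "wx", "wy", "wz": the turn, a rotation vector about the tool's x, y, z in rad; "dx", "dy", "dz": the shift along the tool's x, y, z in mm; "gripper": the opening, from -1 (shut) to 1 (fully open). In form: [{"wx": .., "wy": .., "wz": .., "dx": .., "dy": .., "dz": .., "gripper": ..}, ...]. A call has 1 to 10 rows; each row is the pose to reach, as a shift and turn from the pose commanded when the call began, along the tool's axes at that moment; what a row does not reach only later rows make up. A row lasts 1/8 s, in which the tool goes at most 62.5 mm and 10.7 degrees, less where a joint would pass 70% of its speed; a pose out of reach is approached as far as the arm can. A call with a gripper value outside its range is refused whole. The fingers move at their own pace and stop on an object; FORCE is the grip in N (left out, the last holds). Time passes only in rows, so rows that repeat a pose let the fingers close. It gives the time, the measured TCP pose, the force, the opening and the grip force at its end, in the units of the state.
- state(): the state, without advancing time (a new reading comes with each control period).
- read_camera(name): name is "side" or "top"; returns (picture, depth): 420x560x3 uint8, red, green, blue; 420x560 float32, m along the optical axis (not along the pixel's ray), 0 where there is no reading.
- calibration(name): a dict with "vfov" (degrees; the focal length in pixels is half the picture's height over the tangent of half this angle, whatever the lens; pixels are square), "cx", "cy" (the principal point, pixels), "dist_coeffs" ([k1, k2, p1, p2, k3] as OpenCV has them; the pictures are not rectified), "extrinsics" (4x4, takes a point from camera to world coordinates). Camera axes: x right, y down, z forward; pixel columns grow to the right and rows downward; lengths in m; the calibration is good to about 2 mm. A picture is of the moment at which its call begins. calibration takes no time and is no camera call.
- close_job(): hands the job in; it is judged then, once.
Trained networks look in the newest picture that a camera, given by its name, has taken for a name from the list of things; names that differ only in an ending like _2 or _b are one class to them, and where a whole thing is asked for, a point or a joint stands for the part that bears it (a point fixed in the world has none). Each returns a list of dicts, best first, with "confidence" (0 to 1); they miss things now and then, are a little off and sometimes report something else, mostly with a low value. They report only what shows in the picture. A call takes as long as a camera call. They do not tell look-alikes from the thing itself.
- spot_in(label, camera): "centre" ([x, y, z] in m, in world coordinates, good to about 4 mm: the middle of the surface that is visible of it).
- silhouettes(label, camera): "region" (420x560 bool, what is visible of it).
The state is a dict: "time": time; "joint_positions": joint angles; "dq": joint speeds; "tau": joint torques, N m; "tool_pos": TCP position; "ee_rot": TCP orientation; "wrist_force": force on the tool from outside, world axes, zero at the start; "moment": the same for the moment, N m; "width": finger opening in m; "gripper_force": force on a finger pad.
Only numpy, scipy, OpenCV 4.12 (cv2) and the standard library are available. Lean on these libraries where they do the work, as an engineer would, in place of code of your own. Each camera call takes 0.05 s, during which the arm holds its last target. There are 200 camera calls.

### The job

Pick up the small metal scoop without spilling its three beads, carry it over the open white case and tip it, spout down, to about 45 degrees (never steeper than 60), holding it there until all three beads have rolled into the case. Bring the scoop back level and stand it in the middle of its cork mat, not dropping it, then swing the case's cover over and press its free edge down until the catch snaps and holds it fully shut. Leave the bottle, the tin and the hammer where they are.

Things in the scene. Friction and masses are not known exactly. Their poses are not given: they have to be found in the camera images.
- scoop: Loose open aluminium scoop, 97 x 56 x 24 mm, 0.16 kg, standing on the mat with the beads in it. Origin on its underside, z up. 3 mm floor, flat from x=-28 to +40 mm; towards -x (the spout) it ramps up 20 degrees to an open lip; side walls at y=+-26.5 and rear wall at x=+38.5 mm, 24 high, 3 thick. Behind the rear wall stands an upright dark wooden fin handle (see scoop_grip)
- scoop_grip (a point): point in the middle of the scoop's fin handle, at (54, 0, 60) mm in the scoop's frame; the fin is 12 mm thick along the scoop's y, 28 mm long along x (x=40 to 68) and stands from z=0 to 80 mm
- scoop_lip (a point): middle of the scoop's pouring lip, at (-56, 0, 12) mm in the scoop's frame
- mat: thin fixed cork mat, 150 (x) x 120 (y) x 4 mm; origin at the centre of its underside
- bead1: dark grey polished mineral ball bead, 16 mm in diameter, 12 g, one of three alike lying in the scoop; origin at its centre
- bead2: second bead, same as bead1
- bead3: third bead, same as bead1
- case: fixed open white plastic case, outside 95 (its x) x 130 (its y) x 45 mm high, walls and floor 4 mm, one undivided inside; origin at the centre of its underside. Its sage-green cover is hinged along the rim of its +x long side
- lid (a joint): angle of the case's cover in rad: 0 = fully shut (held by a spring catch), about 1.57 upright, 2.2 leaning all the way back. A stiff hinge keeps it where it is left. From about 0.1 rad the catch resists: some 5 to 10 N down on the free edge snaps it home
- lid_hinge (a point): middle of the cover's hinge line, at (47.5, 0, 45) mm in the case's frame; the hinge line runs along the case's y; the cover is a plate 95 x 130 x 5 mm that reaches to the case's -x when shut, with its top 50 mm above the table; a small catch tongue hangs from the middle of its free edge
- lid_edge (a point): point on the cover's outer (upper) face, 80 mm from the hinge line and 15 mm from the free edge: where to press
- dropper: bystander: black plastic dropper bottle, 38 mm in diameter, 120 mm high; origin under its centre
- tin: bystander: small closed sage-green tin, 79 x 59 x 38 mm; origin under its centre
- hammer: bystander: small hammer lying flat, 200 mm long along its x; origin under it
Things that resemble listed ones, but are neither listed nor needed, are in the scene too. Leave any purple look-alike of the case alone. Leave any yellow look-alike of the scoop alone.

How it is judged:
On the way, in this order (a step that is already met when the one before it is completed fails the run):
1. the scoop is lifted level off the mat (height (world z) of scoop above 0.04 m and angle between scoop's own z axis and vertical below 0.3 rad), for 0.2 s.
2. the scoop is held tipped to about 45 degrees (35 to 57) with its lip over the case (angle between scoop's own z axis and vertical between 0.61 and 1 rad and horizontal distance between scoop_lip and case below 0.085 m), for 0.3 s.
3. all three beads are in the case and the scoop stands level on its mat again (x of bead1 in the frame of case between -0.045 and 0.045 m and y of bead1 in the frame of case between -0.063 and 0.063 m and z of bead1 in the frame of case between 0 and 0.036 m and x of bead2 in the frame of case between -0.045 and 0.045 m and y of bead2 in the frame of case between -0.063 and 0.063 m and z of bead2 in the frame of case between 0 and 0.036 m and x of bead3 in the frame of case between -0.045 and 0.045 m and y of bead3 in the frame of case between -0.063 and 0.063 m and z of bead3 in the frame of case between 0 and 0.036 m and horizontal distance between scoop and mat below 0.025 m and z of scoop in the frame of mat below 0.008 m and angle between scoop's own z axis and vertical below 0.08 rad and linear speed of scoop below 0.02 m/s), for 0.2 s.
4. the cover is snapped fully shut (value of joint lid below 0.035 rad), for 0.2 s.
At the end, for the whole second after the job is handed in: All three beads lie inside the case; the scoop stands level (within 0.08 rad) and still on the mat, its origin within 25 mm of the mat's centre; the cover is held shut by its catch (angle under 0.035 rad) (all of step 3 and value of joint lid below 0.035 rad); the robot touches nothing.
It fails at once if the scoop is tipped steeper than 60 degrees (63 with allowance) (angle between scoop's own z axis and vertical above 1.1 rad).
It fails at once if the scoop is let go in the air (contact force between the fingers and scoop below 0.05 N and height (world z) of scoop above 0.025 m).
It fails at once if the dropper is moved more than 30 mm (distance of dropper from where it was at the start of the episode above 0.03 m).
It fails at once if the tin is moved more than 30 mm (distance of tin from where it was at the start of the episode above 0.03 m).
It fails at once if the hammer is moved more than 30 mm (distance of hammer from where it was at the start of the episode above 0.03 m).
It also fails if it takes over 69 s, if anything falls off the work surface, if the arm or the gripper's body presses on something with over 40 N, if the wrist force passes 120 N, or if a joint passes its speed limit or range.

## Working session

There is one attempt and no reset: what is moved stays moved. The work goes in short steps, Python scripts to look and compute and a shell command to move; the robot and the scene stay as the last step left them, time stands still between calls to the robot, and variables do not carry over. Pictures are saved under pics/ and viewed, at most 12 in all, crops included, and the job is handed in when it is done.

```bash
ls; mkdir -p pics
cat > h.py <<'E'
import numpy as np, cv2
from plant import *
def K(n):
    c=calibration(n); f=210/np.tan(np.radians(c["vfov"])/2)
    return np.array([[f,0,c["cx"]],[0,f,c["cy"]],[0,0,1.]]),np.array(c["dist_coeffs"]),np.array(c["extrinsics"])
def world(n,uv,d):
    k,dc,T=K(n); p=cv2.undistortPoints(np.float64(uv).reshape(-1,1,2),k,dc)[:,0]
    d=np.asarray(d).reshape(-1,1); P=np.hstack([p*d,d]); return P@T[:3,:3].T+T[:3,3]
def cloud(n,depth):
    v,u=np.mgrid[:420,:560]; return world(n,np.stack([u,v],-1).reshape(-1,2),depth.reshape(-1)).reshape(420,560,3)
E
python3 - <<'E'
from h import *
np.set_printoptions(precision=3,suppress=True)
for n in("top","side"):
    im,d=read_camera(n); cv2.imwrite(f"pics/{n}0.png",im[:,:,::-1]); np.savez(f"{n}0.npz",im=im,d=d)
    for l in("scoop","mat","case","lid","bead1","dropper","tin","hammer"):
        print(n,l,[(np.round(o["centre"],3).tolist(),round(o["confidence"],2)) for o in spot_in(l,n)][:4])
s=state();print(s)
E
```

```text
pics
top scoop [([0.507, 0.21, 0.009], 0.75), ([0.331, 0.218, 0.003], 0.72)]
top mat [([0.52, 0.171, 0.001], 0.73)]
top case [([0.342, -0.176, 0.046], 0.92), ([0.524, -0.161, 0.003], 0.83), ([0.504, 0.211, 0.011], 0.62)]
top lid [([0.344, -0.177, 0.048], 0.84), ([0.521, -0.107, 0.141], 0.57), ([0.679, 0.022, 0.077], 0.34)]
top bead1 [([0.37, -0.031, 0.039], 0.73)]
top dropper [([0.679, 0.025, 0.076], 0.57)]
top tin [([0.371, -0.026, 0.039], 0.63)]
top hammer [([0.375, -0.338, 0.024], 0.74), ([0.52, 0.172, 0.005], 0.5)]
side scoop [([0.336, 0.223, 0.014], 0.75), ([0.52, 0.216, 0.016], 0.6)]
side mat [([0.502, 0.207, 0.005], 0.95)]
side case [([0.337, -0.151, 0.055], 0.81), ([0.506, -0.108, 0.061], 0.61)]
side lid [([0.341, -0.17, 0.05], 0.91), ([0.514, -0.102, 0.098], 0.64)]
side bead1 [([0.529, 0.204, 0.015], 0.63), ([0.504, 0.218, 0.016], 0.62)]
side dropper [([0.68, 0.032, 0.057], 0.93), ([0.519, -0.105, 0.1], 0.57)]
side tin [([0.364, -0.01, 0.036], 0.74), ([0.516, 0.213, 0.012], 0.49)]
side hammer [([0.36, -0.326, 0.019], 0.88)]
{'time': 0.9, 'joint_positions': array([ 1.146,  0.377,  0.081,  1.274, -0.   ,  1.46 ]), 'dq': array([-0.   , -0.002, -0.002, -0.   , -0.001,  0.002]), 'tau': array([ -0.   , -46.351,  27.016,   0.   ,  -0.   ,  -0.   ]), 'tool_pos': array([0.178, 0.547, 0.231]), 'ee_rot': array([[-0.951,  0.31 ,  0.   ],
       [ 0.31 ,  0.951,  0.   ],
       [-0.   ,  0.   , -1.   ]]), 'wrist_force': array([-0.36 ,  0.001, -0.285]), 'moment': array([ 0.042, -0.024,  0.021]), 'gripper_force': 0.0, 'width': 0.08543493480307957}
```

View pics/top0.png

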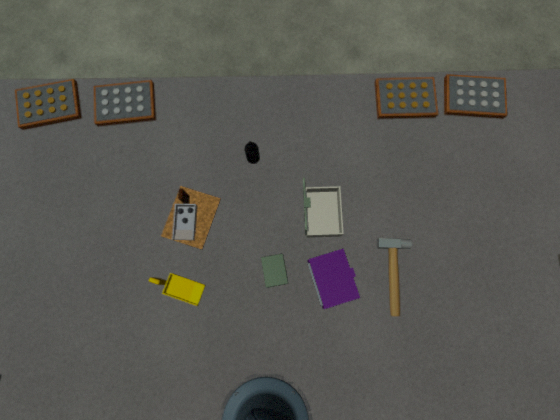

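View pics/side0.png

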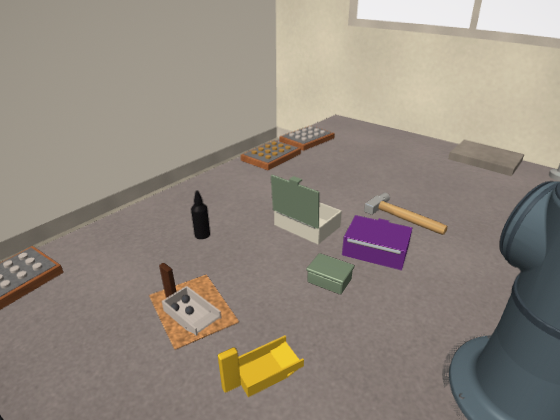

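Top view: white case (323,212), its cover upright on the left (305,207); aluminium scoop with three beads on the mat (187,215), fin at (183,195). Side view: scoop (190,305), case (305,215).
Could be mistaken: the yellow scoop at top (184,289) for the scoop, the purple case (334,279) for the case, and the tin (274,270) for the cover. I choose the grey scoop on the cork mat and the white case, and will check them in a crop.

Run:
```python
from h import *
np.set_printoptions(precision=4,suppress=True)
C={}
for n in("top","side"):
    z=np.load(n+"0.npz"); C[n]=(z["im"],cloud(n,z["d"]))
im=C["top"][0]; a=cv2.resize(im[180:255,155:230],(400,400),interpolation=cv2.INTER_CUBIC); b=cv2.resize(im[170:245,290:365],(400,400),interpolation=cv2.INTER_CUBIC)
cv2.imwrite("pics/crop1.png",np.hstack([a,b])[:,:,::-1])
def sel(n,x0,x1,y0,y1,z0,z1):
    im,P=C[n]; m=(P[...,0]>x0)&(P[...,0]<x1)&(P[...,1]>y0)&(P[...,1]<y1)&(P[...,2]>z0)&(P[...,2]<z1)
    return P[m],im[m],m
def rect(p): 
    return cv2.minAreaRect((p[:,:2]*1000).astype(np.float32)) if len(p)>2 else None
for n in C:
    im,P=C[n]
    hsv=cv2.cvtColor(im,cv2.COLOR_RGB2HSV)
    f,_,_=sel(n,.45,.65,.12,.29,.035,.11); print(n,"fin",len(f),f.mean(0),f.min(0),f.max(0),rect(f))
    g=f[f[:,2]>.078]; print(" fintop",len(g),g.mean(0) if len(g) else 0,rect(g))
    m=(P[...,2]<.012)&(P[...,2]>-.005)&(P[...,0]>.4)&(P[...,0]<.62)&(P[...,1]>.1)&(P[...,1]<.32)&(hsv[...,1]>110)
    p=P[m]; print(" mat",len(p),np.median(p[:,2]),rect(p))
    m=(P[...,2]>.004)&(P[...,2]<.034)&(P[...,0]>.4)&(P[...,0]<.62)&(P[...,1]>.1)&(P[...,1]<.32)&(hsv[...,1]<70)
    p=P[m]; print(" scoop",len(p),rect(p))
    p,_,_=sel(n,.42,.62,-.24,-.06,.035,.055); p=p[p[:,1]<-.12] if 0 else p; print(" caserim",len(p),p.min(0),p.max(0),rect(p))
    p,_,_=sel(n,.42,.62,-.24,-.03,.06,.18); print(" lid",len(p),p.min(0),p.max(0),rect(p),"mean",p.mean(0))
    q=p-p.mean(0); print(" lid normal",np.linalg.svd(q,full_matrices=False)[2][2])
```

```text
top fin 105 [0.5629 0.2063 0.0691] [0.5512 0.2022 0.0356] [0.5789 0.215  0.0864] ((565.169921875, 207.86387634277344), (11.92934513092041, 28.028167724609375), 84.6732406616211)
 fintop 50 [0.5644 0.2079 0.0827] ((564.8409423828125, 208.00772094726562), (11.69192886352539, 27.173389434814453), 84.70226287841797)
 mat 1308 0.0035277979812586846 ((518.9747314453125, 198.42372131347656), (119.7490005493164, 149.16758728027344), 70.87283325195312)
 scoop 797 ((511.7186279296875, 208.27960205078125), (215.38070678710938, 215.1002960205078), 0.8672335147857666)
 caserim 297 [ 0.4561 -0.2132  0.0351] [ 0.5874 -0.1159  0.0496] ((521.7705688476562, -164.77655029296875), (130.7216033935547, 96.93565368652344), 0.4254765808582306)
 lid 168 [ 0.4558 -0.1196  0.0635] [ 0.5857 -0.104   0.1494] ((520.7975463867188, -112.05767059326172), (129.97857666015625, 15.301530838012695), 0.8130266070365906) mean [ 0.5168 -0.1092  0.1392]
 lid normal [-0.0145  0.9984  0.0553]
side fin 306 [0.5601 0.2134 0.0636] [0.5502 0.2051 0.0351] [0.5787 0.2176 0.0845] ((564.386474609375, 211.3311004638672), (12.172245025634766, 28.486827850341797), 89.18800354003906)
 fintop 83 [0.5627 0.212  0.0822] ((563.96630859375, 211.24241638183594), (11.982977867126465, 27.40502166748047), 89.18800354003906)
 mat 2033 0.003380995602457193 ((500.27105712890625, 205.9124298095703), (119.39774322509766, 198.9197540283203), 71.05579376220703)
 scoop 1597 ((517.1115112304688, 212.91091918945312), (112.85697937011719, 135.8592071533203), 56.05331802368164)
 caserim 467 [ 0.4568 -0.2121  0.035 ] [ 0.5855 -0.1068  0.055 ] ((521.378173828125, -159.40106201171875), (129.6370849609375, 103.45172119140625), 0.894425630569458)
 lid 1554 [ 0.456  -0.1216  0.06  ] [ 0.5877 -0.1009  0.148 ] ((521.9000244140625, -111.21854400634766), (131.7518310546875, 20.692045211791992), 0.7232332229614258) mean [ 0.5186 -0.1064  0.104 ]
 lid normal [-0.0129  0.9989 -0.045 ]
```

View pics/crop1.png

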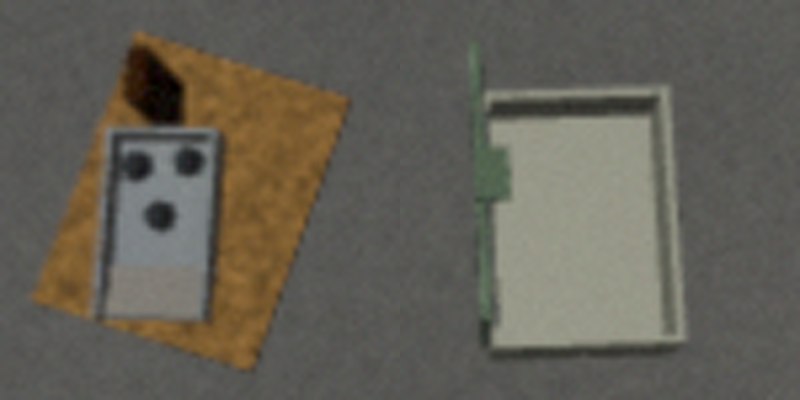

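The crop confirms it: aluminium scoop with three dark beads, fin at (155,85), spout down the image (toward the base), and the white case with its green cover upright on its +y side. The measured sizes match the description (fin 12x28 mm, top at 0.083; mat 149x120; case 130x97).

```bash
cat >> h.py <<'E'
from scipy.spatial.transform import Rotation as R
def pose(yaw,tilt=0):
    # scoop yaw (deg), tilt spout-down (deg): tool x = spout direction
    c,s=np.cos(np.radians(yaw)),np.sin(np.radians(yaw))
    B=np.array([[-c,-s,0],[-s,c,0],[0,0,-1.]])
    return B@R.from_euler('y',-tilt,degrees=True).as_matrix()
def row(p,Rt,s=None):
    s=s or state(); A=s["ee_rot"]
    return np.round(A.T@(np.array(p)-s["tool_pos"])*1000,1), np.round(R.from_matrix(A.T@Rt).as_rotvec(),3)
E
python3 - <<'E'
from h import *
print(row([.5645,.2095,.16],pose(-3.3)))
E
```

```text
(array([-471.9, -201.1,   71.3]), array([ 0.   ,  0.   , -0.257]))
```

```bash
python3 -m pendant '[{"dx":-472,"dy":-201,"dz":0,"wz":-0.257,"gripper":1},{"dx":-472,"dy":-201,"dz":0,"wz":-0.257,"gripper":1},{"dx":-472,"dy":-201,"dz":0,"wz":-0.257,"gripper":1},{"dx":-472,"dy":-201,"dz":0,"wz":-0.257,"gripper":1},{"dx":-472,"dy":-201,"dz":0,"wz":-0.257,"gripper":1},{"dx":-472,"dy":-201,"dz":0,"wz":-0.257,"gripper":1},{"dx":-472,"dy":-201,"dz":0,"wz":-0.257,"gripper":1},{"dx":-472,"dy":-201,"dz":71,"wz":-0.257,"gripper":1},{"dx":-472,"dy":-201,"dz":71,"wz":-0.257,"gripper":1},{"dx":-472,"dy":-201,"dz":71,"wz":-0.257,"gripper":1}]'; python3 -c "
from h import *
print(row([.5645,.2095,.045],pose(-3.3)))"
```

```text
(array([-471.9, -201.1,  186.3]), array([ 0.   ,  0.   , -0.257]))schema error: expected keys wx, wy, wz, dx, dy, dz, gripper
```

```bash
python3 -m pendant '[{"wx":0,"wy":0,"wz":-0.257,"dx":-472,"dy":-201,"dz":0,"gripper":1},{"wx":0,"wy":0,"wz":-0.257,"dx":-472,"dy":-201,"dz":0,"gripper":1},{"wx":0,"wy":0,"wz":-0.257,"dx":-472,"dy":-201,"dz":0,"gripper":1},{"wx":0,"wy":0,"wz":-0.257,"dx":-472,"dy":-201,"dz":0,"gripper":1},{"wx":0,"wy":0,"wz":-0.257,"dx":-472,"dy":-201,"dz":0,"gripper":1},{"wx":0,"wy":0,"wz":-0.257,"dx":-472,"dy":-201,"dz":0,"gripper":1},{"wx":0,"wy":0,"wz":-0.257,"dx":-472,"dy":-201,"dz":0,"gripper":1},{"wx":0,"wy":0,"wz":-0.257,"dx":-472,"dy":-201,"dz":0,"gripper":1},{"wx":0,"wy":0,"wz":-0.257,"dx":-472,"dy":-201,"dz":71,"gripper":1},{"wx":0,"wy":0,"wz":-0.257,"dx":-472,"dy":-201,"dz":71,"gripper":1}]'; python3 -c "
from h import *
print(row([.5645,.2095,.045],pose(-3.3)))"
```

```text
time: 2.15
tool_pos: [0.5623, 0.2075, 0.156]
ee_rot: [[-0.998, 0.06, -0.008], [0.06, 0.998, -0.002], [0.008, -0.002, -1.0]]
wrist_force: [-0.6, -0.2, -0.6]
width: 0.0853
gripper_force: 0.0
(array([ -3. ,   2.4, 111. ]), array([-0.002, -0.008, -0.003]))
```

```bash
python3 -m pendant '[{"wx":0,"wy":0,"wz":0,"dx":0,"dy":0,"dz":40,"gripper":1},{"wx":0,"wy":0,"wz":0,"dx":0,"dy":0,"dz":75,"gripper":1},{"wx":0,"wy":0,"wz":0,"dx":0,"dy":0,"dz":100,"gripper":1},{"wx":0,"wy":0,"wz":0,"dx":0,"dy":0,"dz":115,"gripper":1},{"wx":0,"wy":0,"wz":0,"dx":0,"dy":0,"dz":115,"gripper":1},{"wx":0,"wy":0,"wz":0,"dx":0,"dy":0,"dz":115,"gripper":1}]'
python3 - <<'E'
from h import *
print(row([.5645,.2095,.045],pose(-3.3)))
im,d=read_camera("side"); cv2.imwrite("pics/g1.png",cv2.resize(im[200:370,80:300],(660,510))[:,:,::-1])
E
```

```text
time: 2.9
tool_pos: [0.5656, 0.2101, 0.0469]
ee_rot: [[-0.998, 0.057, 0.002], [0.057, 0.998, 0.001], [-0.002, 0.001, -1.0]]
wrist_force: [-0.5, -0.0, -0.7]
width: 0.0852
gripper_force: 0.0
(array([ 1.1, -0.7,  1.9]), array([0.001, 0.002, 0.   ]))
```

View pics/g1.png

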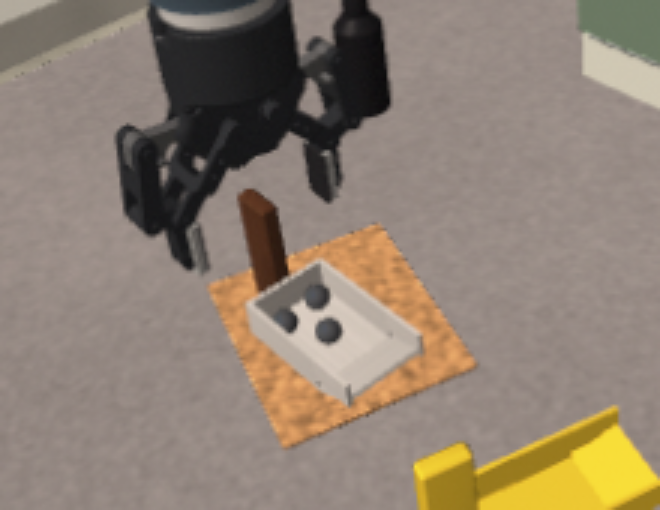

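The picture shows the open fingers either side of the brown fin (265,240) and the beads in the scoop. Closing now.

```bash
python3 -m pendant '[{"wx":0,"wy":0,"wz":0,"dx":0,"dy":0,"dz":0,"gripper":-0.3},{"wx":0,"wy":0,"wz":0,"dx":0,"dy":0,"dz":0,"gripper":-0.6},{"wx":0,"wy":0,"wz":0,"dx":0,"dy":0,"dz":0,"gripper":-1},{"wx":0,"wy":0,"wz":0,"dx":0,"dy":0,"dz":0,"gripper":-1},{"wx":0,"wy":0,"wz":0,"dx":0,"dy":0,"dz":0,"gripper":-1},{"wx":0,"wy":0,"wz":0,"dx":0,"dy":0,"dz":0,"gripper":-1},{"wx":0,"wy":0,"wz":0,"dx":0,"dy":0,"dz":0,"gripper":-1}]' 70
python3 -m pendant '[{"wx":0,"wy":0,"wz":0,"dx":0,"dy":0,"dz":0,"gripper":-1},{"wx":0,"wy":0,"wz":0,"dx":0,"dy":0,"dz":-2,"gripper":-1},{"wx":0,"wy":0,"wz":0,"dx":0,"dy":0,"dz":-6,"gripper":-1},{"wx":0,"wy":0,"wz":0,"dx":0,"dy":0,"dz":-12,"gripper":-1},{"wx":0,"wy":0.04,"wz":0,"dx":0,"dy":0,"dz":-20,"gripper":-1},{"wx":0,"wy":0.08,"wz":0,"dx":0,"dy":0,"dz":-30,"gripper":-1},{"wx":0,"wy":0.1,"wz":0,"dx":0,"dy":0,"dz":-40,"gripper":-1},{"wx":0,"wy":0.1,"wz":0,"dx":0,"dy":0,"dz":-50,"gripper":-1},{"wx":0,"wy":0.1,"wz":0,"dx":0,"dy":0,"dz":-57,"gripper":-1},{"wx":0,"wy":0.1,"wz":0,"dx":0,"dy":0,"dz":-60,"gripper":-1}]'
python3 - <<'E'
from h import *
im,d=read_camera("side"); cv2.imwrite("pics/g2.png",cv2.resize(im[170:370,80:300],(660,600))[:,:,::-1])
E
```

```text
time: 3.82
tool_pos: [0.5647, 0.2095, 0.0453]
ee_rot: [[-0.998, 0.058, 0.0], [0.058, 0.998, 0.0], [-0.0, 0.0, -1.0]]
wrist_force: [-0.1, 0.2, 0.8]
width: 0.0112
gripper_force: 68.2
time: 5.08
tool_pos: [0.5647, 0.2097, 0.106]
ee_rot: [[-0.993, 0.058, -0.099], [0.057, 0.998, 0.006], [0.099, 0.0, -0.995]]
wrist_force: [-0.3, 0.4, -1.5]
width: 0.0112
gripper_force: 68.2
```

View pics/g2.png

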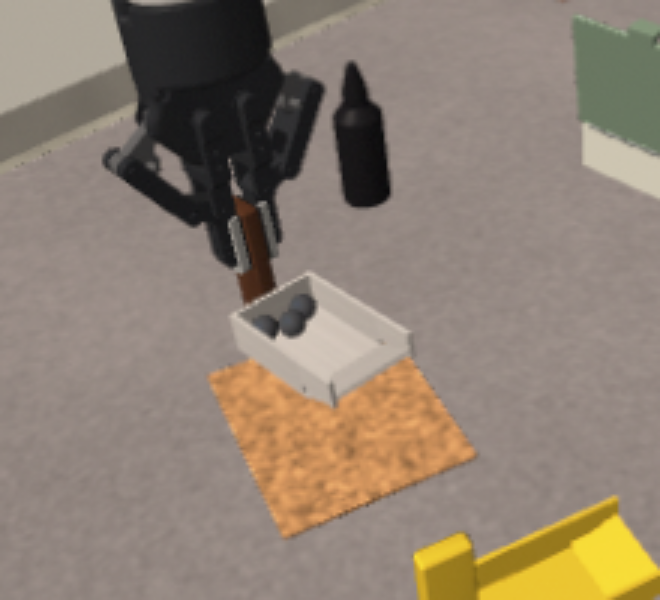

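The scoop is lifted and tilted slightly back, with all three beads at the rear (285,315). Next I raise it clear of the cover.

```bash
python3 -m pendant '[{"wx":0,"wy":0,"wz":0,"dx":1,"dy":0,"dz":-8,"gripper":-1},{"wx":0,"wy":0,"wz":0,"dx":2,"dy":0,"dz":-22,"gripper":-1},{"wx":0,"wy":0,"wz":0,"dx":4,"dy":0,"dz":-38,"gripper":-1},{"wx":0,"wy":0,"wz":0,"dx":5,"dy":0,"dz":-54,"gripper":-1},{"wx":0,"wy":0,"wz":0,"dx":7,"dy":0,"dz":-70,"gripper":-1},{"wx":0,"wy":0,"wz":0,"dx":8,"dy":0,"dz":-86,"gripper":-1},{"wx":0,"wy":0,"wz":0,"dx":10,"dy":0,"dz":-102,"gripper":-1},{"wx":0,"wy":0,"wz":0,"dx":12,"dy":0,"dz":-114,"gripper":-1},{"wx":0,"wy":0,"wz":0,"dx":12,"dy":0,"dz":-119,"gripper":-1},{"wx":0,"wy":0,"wz":0,"dx":12,"dy":0,"dz":-120,"gripper":-1}]'
python3 - <<'E'
from h import *
print(row([.61,.02,.225],pose(-1.5,-5.7)), row([.66,-.169,.225],pose(0,-5.7)))
E
```

```text
time: 6.38
tool_pos: [0.5648, 0.2095, 0.2261]
ee_rot: [[-0.993, 0.058, -0.099], [0.057, 0.998, 0.006], [0.1, 0.0, -0.995]]
wrist_force: [-0.1, -0.1, -2.5]
width: 0.0111
gripper_force: 68.2
(array([ -55.9, -186.6,   -4.5]), array([ 0.003, -0.   , -0.031])) (array([-116.4, -372.4,  -10.6]), array([ 0.006, -0.   , -0.058]))
```

```bash
python3 -m pendant '[{"wx":0,"wy":0,"wz":0,"dx":-2,"dy":-8,"dz":0,"gripper":-1},{"wx":0,"wy":0,"wz":0,"dx":-7,"dy":-22,"dz":-1,"gripper":-1},{"wx":0,"wy":0,"wz":0,"dx":-13,"dy":-42,"dz":-1,"gripper":-1},{"wx":0,"wy":0,"wz":-0.01,"dx":-20,"dy":-64,"dz":-2,"gripper":-1},{"wx":0,"wy":0,"wz":-0.02,"dx":-27,"dy":-86,"dz":-2,"gripper":-1},{"wx":0,"wy":0,"wz":-0.02,"dx":-33,"dy":-108,"dz":-3,"gripper":-1},{"wx":0,"wy":0,"wz":-0.03,"dx":-40,"dy":-130,"dz":-3,"gripper":-1},{"wx":0,"wy":0,"wz":-0.03,"dx":-47,"dy":-152,"dz":-4,"gripper":-1},{"wx":0,"wy":0,"wz":-0.03,"dx":-54,"dy":-174,"dz":-5,"gripper":-1},{"wx":0,"wy":0,"wz":-0.03,"dx":-60,"dy":-195,"dz":-5,"gripper":-1}]' && python3 -m pendant '[{"wx":0,"wy":0,"wz":0,"dx":-7,"dy":-22,"dz":-1,"gripper":-1},{"wx":0,"wy":0,"wz":0,"dx":-14,"dy":-44,"dz":-1,"gripper":-1},{"wx":0,"wy":0,"wz":-0.01,"dx":-21,"dy":-66,"dz":-2,"gripper":-1},{"wx":0,"wy":0,"wz":-0.02,"dx":-28,"dy":-88,"dz":-2,"gripper":-1},{"wx":0,"wy":0,"wz":-0.02,"dx":-35,"dy":-110,"dz":-3,"gripper":-1},{"wx":0,"wy":0,"wz":-0.03,"dx":-41,"dy":-130,"dz":-3,"gripper":-1},{"wx":0,"wy":0,"wz":-0.03,"dx":-47,"dy":-148,"dz":-4,"gripper":-1},{"wx":0,"wy":0,"wz":-0.03,"dx":-52,"dy":-163,"dz":-5,"gripper":-1},{"wx":0,"wy":0,"wz":-0.03,"dx":-54,"dy":-171,"dz":-5,"gripper":-1},{"wx":0,"wy":0,"wz":-0.03,"dx":-54,"dy":-172,"dz":-5,"gripper":-1}]'
python3 - <<'E'
from h import *
s=state(); print(s["joint_positions"])
print(row([.66,-.169,.225],pose(0,-5.7)))
im,d=read_camera("top"); cv2.imwrite("pics/t1.png",cv2.resize(im[130:270,230:400],(680,560))[:,:,::-1])
E
```

```text
time: 7.62
tool_pos: [0.6139, 0.0098, 0.225]
ee_rot: [[-0.995, 0.028, -0.099], [0.028, 1.0, 0.006], [0.099, 0.003, -0.995]]
wrist_force: [0.3, 0.2, -1.6]
width: 0.0112
gripper_force: 68.2
time: 8.88
tool_pos: [0.6629, -0.1628, 0.2236]
ee_rot: [[-0.995, -0.001, -0.1], [-0.002, 1.0, 0.006], [0.1, 0.006, -0.995]]
wrist_force: [1.0, -0.3, -1.6]
width: 0.0112
gripper_force: 68.2
[-0.32193182  0.74038681  0.66312311  1.59045371 -0.02574756 -0.32219585]
(array([ 3. , -6.2, -1.2]), array([ 0.006, -0.001,  0.002]))
```

View pics/t1.png

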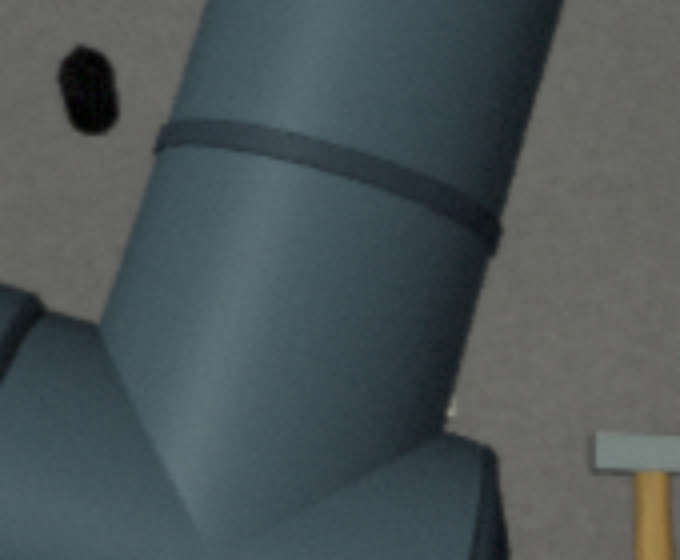

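The top camera sees only the arm here, so I use the side camera from now on. I'm settling and lowering first.

Run:
```python
from h import *
lip=[.552,-.169,.08]
def tcp(t,lip): t=np.radians(t); return np.array(lip)+np.array([.110*np.cos(t)-.029*np.sin(t),0,.110*np.sin(t)+.029*np.cos(t)])
print(row(tcp(0,lip),pose(0,0)))
```

```text
(array([-10.6,  -7.5, 114.2]), array([ 0.006, -0.1  ,  0.002]))
```

```bash
python3 -m pendant '[{"wx":0,"wy":0,"wz":0,"dx":0,"dy":-4,"dz":0,"gripper":-1},{"wx":0,"wy":0,"wz":0,"dx":-1,"dy":-6,"dz":8,"gripper":-1},{"wx":0,"wy":0,"wz":0,"dx":-2,"dy":-6,"dz":22,"gripper":-1},{"wx":0,"wy":-0.01,"wz":0,"dx":-4,"dy":-6,"dz":38,"gripper":-1},{"wx":0,"wy":-0.02,"wz":0,"dx":-5,"dy":-6,"dz":54,"gripper":-1},{"wx":0,"wy":-0.03,"wz":0,"dx":-6,"dy":-6,"dz":70,"gripper":-1},{"wx":0,"wy":-0.04,"wz":0,"dx":-8,"dy":-6,"dz":86,"gripper":-1},{"wx":0,"wy":-0.05,"wz":0,"dx":-9,"dy":-6,"dz":100,"gripper":-1},{"wx":0,"wy":-0.05,"wz":0,"dx":-10,"dy":-6,"dz":110,"gripper":-1},{"wx":0,"wy":-0.05,"wz":0,"dx":-10,"dy":-6,"dz":114,"gripper":-1}]'
python3 - <<'E'
from h import *
def tcp(t,lip): t=np.radians(t); return np.array(lip)+np.array([.110*np.cos(t)-.029*np.sin(t),0,.110*np.sin(t)+.029*np.cos(t)])
for t in range(0,50,5): print(t,*row(tcp(t,[.552,-.169,.08-.008*min(t/20,1)]),pose(0,t)))
im,d=read_camera("side"); cv2.imwrite("pics/t2.png",cv2.resize(im[90:270,190:410],(660,540))[:,:,::-1])
E
```

```text
time: 10.18
tool_pos: [0.6609, -0.167, 0.1085]
ee_rot: [[-0.999, -0.002, -0.051], [-0.002, 1.0, 0.006], [0.051, 0.007, -0.999]]
wrist_force: [-0.9, 0.2, -2.5]
width: 0.011
gripper_force: 68.2
0 [-1.1 -1.9 -0.5] [ 0.006 -0.051  0.002]
5 [ 2.2 -1.9 -7.8] [ 0.007 -0.139  0.002]
10 [  6.4  -1.8 -14.8] [ 0.007 -0.226  0.002]
15 [ 11.3  -1.8 -21.4] [ 0.007 -0.313  0.001]
20 [ 16.9  -1.7 -27.5] [ 0.007 -0.4    0.001]
25 [ 23.3  -1.7 -35.1] [ 0.007 -0.488  0.001]
30 [ 30.3  -1.6 -42.1] [ 0.007 -0.575  0.001]
35 [ 38.   -1.5 -48.4] [ 0.007 -0.662  0.   ]
40 [ 46.1  -1.5 -54.1] [ 0.007 -0.749 -0.   ]
45 [ 54.7  -1.4 -59. ] [ 0.007 -0.837 -0.   ]
```

View pics/t2.png

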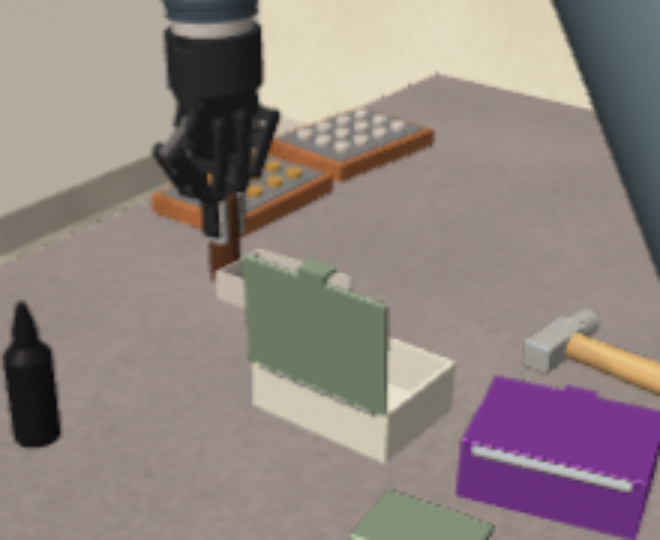

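The scoop (285,275) is over the far end of the case, behind the upright cover (315,330), and clear of it. Tilting about the lip now.

```bash
python3 -m pendant '[{"wx":0,"wy":-0.05,"wz":0,"dx":-1,"dy":-2,"dz":0,"gripper":-1},{"wx":0,"wy":-0.14,"wz":0,"dx":2,"dy":-2,"dz":-8,"gripper":-1},{"wx":0,"wy":-0.226,"wz":0,"dx":6,"dy":-2,"dz":-15,"gripper":-1},{"wx":0,"wy":-0.313,"wz":0,"dx":11,"dy":-2,"dz":-21,"gripper":-1},{"wx":0,"wy":-0.4,"wz":0,"dx":17,"dy":-2,"dz":-27.5,"gripper":-1},{"wx":0,"wy":-0.488,"wz":0,"dx":23,"dy":-2,"dz":-35,"gripper":-1},{"wx":0,"wy":-0.575,"wz":0,"dx":30,"dy":-2,"dz":-42,"gripper":-1},{"wx":0,"wy":-0.662,"wz":0,"dx":38,"dy":-2,"dz":-48.5,"gripper":-1},{"wx":0,"wy":-0.749,"wz":0,"dx":46,"dy":-2,"dz":-54,"gripper":-1},{"wx":0,"wy":-0.837,"wz":0,"dx":55,"dy":-2,"dz":-59,"gripper":-1}]'
python3 -m pendant '[{"wx":0,"wy":0,"wz":0,"dx":0,"dy":0,"dz":0,"gripper":-1},{"wx":0,"wy":0,"wz":0,"dx":0,"dy":0,"dz":0,"gripper":-1},{"wx":0,"wy":0,"wz":0,"dx":0,"dy":0,"dz":0,"gripper":-1},{"wx":0,"wy":0,"wz":0,"dx":0,"dy":0,"dz":0,"gripper":-1},{"wx":0,"wy":0,"wz":0,"dx":0,"dy":0,"dz":0,"gripper":-1},{"wx":0,"wy":0,"wz":0,"dx":0,"dy":0,"dz":0,"gripper":-1},{"wx":0,"wy":0,"wz":0,"dx":0,"dy":0,"dz":0,"gripper":-1},{"wx":0,"wy":0,"wz":0,"dx":0,"dy":0,"dz":0,"gripper":-1}]'
python3 - <<'E'
from h import *
im,d=read_camera("side"); cv2.imwrite("pics/t3.png",cv2.resize(im[90:270,190:410],(660,540))[:,:,::-1])
for n in("side","top"):
    read_camera(n)
    for l in ("bead1","scoop"): print(n,l,[(np.round(o["centre"],3).tolist(),round(o["confidence"],2)) for o in spot_in(l,n)][:5])
print(state()["joint_positions"])
E
```

```text
time: 11.48
tool_pos: [0.6095, -0.1702, 0.1726]
ee_rot: [[-0.703, -0.002, 0.711], [0.002, 1.0, 0.005], [-0.711, 0.005, -0.703]]
wrist_force: [0.5, -0.8, -2.7]
width: 0.0109
gripper_force: 68.3
time: 12.48
tool_pos: [0.6094, -0.1698, 0.171]
ee_rot: [[-0.706, -0.002, 0.708], [0.003, 1.0, 0.006], [-0.708, 0.006, -0.706]]
wrist_force: [-0.6, -0.4, -0.4]
width: 0.0111
gripper_force: 68.3
side bead1 [([0.61, -0.17, 0.129], 0.44)]
side scoop [([0.607, -0.171, 0.128], 0.91), ([0.336, 0.224, 0.014], 0.68), ([0.678, 0.034, 0.057], 0.54), ([0.362, -0.011, 0.034], 0.19)]
top bead1 []
top scoop [([0.33, 0.22, 0.001], 0.89), ([0.612, -0.164, 0.157], 0.47), ([0.36, -0.343, 0.022], 0.17)]
[-0.56443224  0.0808433  -0.83506964 -0.04597597  0.39380328 -0.41823565]
```

View pics/t3.png

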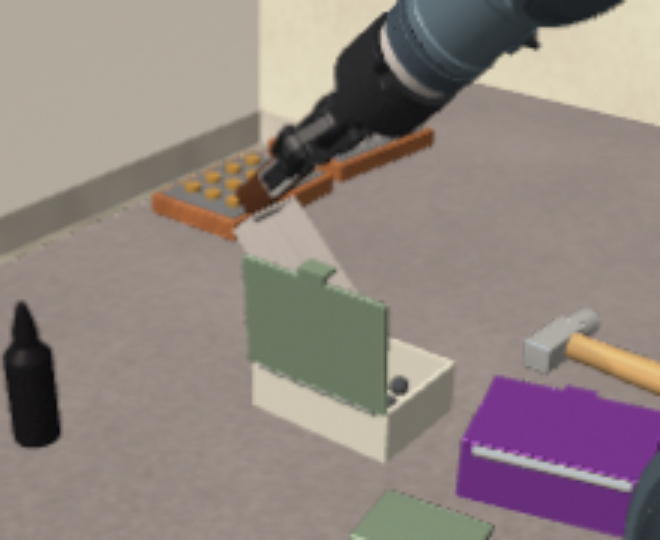

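Beads show in the case at (400,385) and (390,403), and the scoop is tipped over it. I'll bring it back level and up, then check all three from above.

Run:
```python
from h import *
def tcp(t,lip): t=np.radians(t); return np.array(lip)+np.array([.110*np.cos(t)-.029*np.sin(t),0,.110*np.sin(t)+.029*np.cos(t)])
for t in range(40,-1,-5): print(t,*row(tcp(t,[.552,-.169,.072+.122*(45-t)/45]),pose(0,t)))
```

```text
40 [-10.9   0.9   0.6] [ 0.006  0.089 -0.003]
35 [-21.8   0.9   0.9] [ 0.006  0.176 -0.002]
30 [-31.7   1.    1.2] [ 0.006  0.264 -0.002]
25 [-40.9   1.    1.6] [ 0.006  0.351 -0.002]
20 [-49.1   1.    1.8] [ 0.006  0.438 -0.002]
15 [-56.5   1.    2. ] [ 0.006  0.525 -0.001]
10 [-63.1   1.    1.8] [ 0.006  0.613 -0.001]
5 [-68.8   1.1   1.4] [ 0.006  0.7   -0.001]
0 [-73.8   1.1   0.6] [ 0.006  0.787 -0.001]
```

```bash
python3 -m pendant '[{"wx":0,"wy":0.089,"wz":0,"dx":-11,"dy":1,"dz":0.6,"gripper":-1},{"wx":0,"wy":0.176,"wz":0,"dx":-22,"dy":1,"dz":1,"gripper":-1},{"wx":0,"wy":0.264,"wz":0,"dx":-32,"dy":1,"dz":1.2,"gripper":-1},{"wx":0,"wy":0.351,"wz":0,"dx":-41,"dy":1,"dz":1.6,"gripper":-1},{"wx":0,"wy":0.438,"wz":0,"dx":-49,"dy":1,"dz":2,"gripper":-1},{"wx":0,"wy":0.525,"wz":0,"dx":-56.5,"dy":1,"dz":2,"gripper":-1},{"wx":0,"wy":0.613,"wz":0,"dx":-63,"dy":1,"dz":2,"gripper":-1},{"wx":0,"wy":0.7,"wz":0,"dx":-69,"dy":1,"dz":1.4,"gripper":-1},{"wx":0,"wy":0.787,"wz":0,"dx":-74,"dy":1,"dz":0.6,"gripper":-1},{"wx":0,"wy":0.787,"wz":0,"dx":-74,"dy":1,"dz":0.6,"gripper":-1}]'
python3 - <<'E'
from h import *
# above placement: scoop origin at mat centre; yaw stays 0 -> TCP = mat + .054 x
print(row([.519+.054,.1985,.225],pose(0,0)))
E
```

```text
time: 14.08
tool_pos: [0.6641, -0.1691, 0.2214]
ee_rot: [[-1.0, -0.003, 0.0], [-0.003, 1.0, 0.007], [-0.0, 0.007, -1.0]]
wrist_force: [-0.4, 0.1, -2.4]
width: 0.0109
gripper_force: 68.3
(array([ 90.1, 367.9,  -1.1]), array([0.007, 0.   , 0.003]))
```

```bash
python3 -m pendant '[{"wx":0,"wy":0,"wz":0,"dx":3,"dy":14,"dz":0,"gripper":-1},{"wx":0,"wy":0,"wz":0,"dx":12,"dy":50,"dz":0,"gripper":-1},{"wx":0.003,"wy":0,"wz":0,"dx":23,"dy":95,"dz":0,"gripper":-1},{"wx":0.007,"wy":0,"wz":0,"dx":35,"dy":143,"dz":0,"gripper":-1},{"wx":0.007,"wy":0,"wz":0.003,"dx":47,"dy":191,"dz":0,"gripper":-1},{"wx":0.007,"wy":0,"wz":0.003,"dx":58,"dy":239,"dz":0,"gripper":-1},{"wx":0.007,"wy":0,"wz":0.003,"dx":70,"dy":286,"dz":0,"gripper":-1},{"wx":0.007,"wy":0,"wz":0.003,"dx":81,"dy":330,"dz":0,"gripper":-1},{"wx":0.007,"wy":0,"wz":0.003,"dx":90,"dy":363,"dz":0,"gripper":-1},{"wx":0.007,"wy":0,"wz":0.003,"dx":90,"dy":368,"dz":0,"gripper":-1}]'
python3 -m pendant '[{"wx":0,"wy":0,"wz":0,"dx":0,"dy":0,"dz":0,"gripper":-1},{"wx":0,"wy":0,"wz":0,"dx":0,"dy":0,"dz":0,"gripper":-1}]'
python3 - <<'E'
from h import *
print(row([.573,.1985,.0455],pose(0,0)))
im,d=read_camera("top"); P=cloud("top",d)
c=cv2.resize(im[170:245,290:365],(500,500),interpolation=cv2.INTER_CUBIC)
cv2.imwrite("pics/t4.png",c[:,:,::-1])
im,d=read_camera("side");P=cloud("side",d)
# scoop tilt: rim/fin points below tool
m=(P[...,0]>.44)&(P[...,0]<.62)&(P[...,1]>.14)&(P[...,1]<.27)&(P[...,2]>.13)&(P[...,2]<.235)
print(silhouettes("scoop","side")[0]["confidence"])
for o in silhouettes("scoop","side"):
    q=P[o["region"]]; q=q[(q[:,2]>.15)]; 
    if len(q)>50: print(len(q),q.min(0),q.max(0))
E
```

```text
time: 15.32
tool_pos: [0.5691, 0.2011, 0.2262]
ee_rot: [[-1.0, -0.002, 0.002], [-0.002, 1.0, 0.0], [-0.002, 0.0, -1.0]]
wrist_force: [0.2, -0.3, -1.2]
width: 0.0112
gripper_force: 68.5
time: 15.58
tool_pos: [0.5713, 0.1977, 0.2256]
ee_rot: [[-1.0, 0.002, 0.001], [0.002, 1.0, -0.001], [-0.001, -0.001, -1.0]]
wrist_force: [-0.2, -0.1, -2.0]
width: 0.0114
gripper_force: 68.5
(array([ -1.5,   1. , 180.1]), array([-0.001,  0.001, -0.002]))
0.95
2141 [0.05408574 0.1677972  0.18310033] [0.58561868 0.50364851 0.53518937]
```

View pics/t4.png

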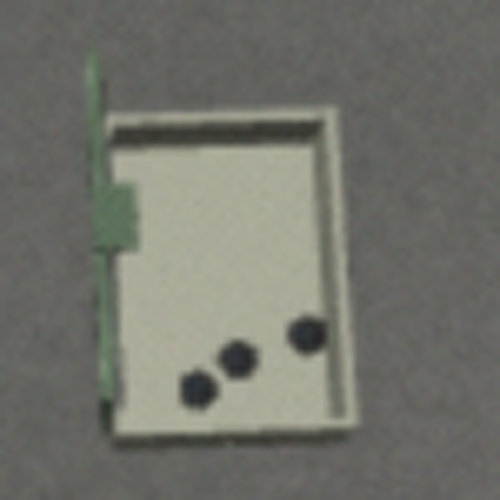

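All three beads lie in the case, at (198,388), (238,358) and (307,333). Lowering the scoop to its mat.

```bash
python3 -m pendant '[{"wx":0,"wy":0,"wz":0,"dx":-1,"dy":1,"dz":25,"gripper":-1},{"wx":0,"wy":0,"wz":0,"dx":-1,"dy":1,"dz":60,"gripper":-1},{"wx":0,"wy":0,"wz":0,"dx":-1,"dy":1,"dz":100,"gripper":-1},{"wx":0,"wy":0,"wz":0,"dx":-1,"dy":1,"dz":135,"gripper":-1},{"wx":0,"wy":0,"wz":0,"dx":-1,"dy":1,"dz":158,"gripper":-1},{"wx":0,"wy":0,"wz":0,"dx":-1,"dy":1,"dz":170,"gripper":-1},{"wx":0,"wy":0,"wz":0,"dx":-1,"dy":1,"dz":175,"gripper":-1},{"wx":0,"wy":0,"wz":0,"dx":-1,"dy":1,"dz":177,"gripper":-1},{"wx":0,"wy":0,"wz":0,"dx":-1,"dy":1,"dz":177,"gripper":-1},{"wx":0,"wy":0,"wz":0,"dx":-1,"dy":1,"dz":177,"gripper":-1}]'
python3 -m pendant '[{"wx":0,"wy":0,"wz":0,"dx":0,"dy":0,"dz":1,"gripper":-1},{"wx":0,"wy":0,"wz":0,"dx":0,"dy":0,"dz":2,"gripper":-1},{"wx":0,"wy":0,"wz":0,"dx":0,"dy":0,"dz":2,"gripper":-1}]'
```

```text
time: 17.02
tool_pos: [0.5732, 0.1998, 0.0492]
ee_rot: [[-1.0, 0.001, 0.002], [0.001, 1.0, -0.001], [-0.002, -0.001, -1.0]]
wrist_force: [0.7, -0.0, -2.2]
width: 0.0114
gripper_force: 68.5
time: 17.4
tool_pos: [0.5723, 0.1996, 0.0462]
ee_rot: [[-1.0, 0.001, -0.0], [0.001, 1.0, -0.001], [0.0, -0.001, -1.0]]
wrist_force: [-0.3, 0.1, -2.1]
width: 0.0113
gripper_force: 68.5
```

```bash
python3 -m pendant '[{"wx":0,"wy":0,"wz":0,"dx":0,"dy":0,"dz":0.7,"gripper":-1},{"wx":0,"wy":0,"wz":0,"dx":0,"dy":0,"dz":1.2,"gripper":-1},{"wx":0,"wy":0,"wz":0,"dx":0,"dy":0,"dz":1.2,"gripper":-1}]'
```

```text
time: 17.77
tool_pos: [0.5726, 0.1996, 0.0453]
ee_rot: [[-1.0, 0.001, 0.0], [0.001, 1.0, -0.001], [-0.0, -0.001, -1.0]]
wrist_force: [-1.0, -0.3, 0.4]
width: 0.011
gripper_force: 68.9
```

```bash
python3 -m pendant '[{"wx":0,"wy":0,"wz":0,"dx":0,"dy":0,"dz":0.4,"gripper":-1},{"wx":0,"wy":0,"wz":0,"dx":0,"dy":0,"dz":0.4,"gripper":-0.5},{"wx":0,"wy":0,"wz":0,"dx":0,"dy":0,"dz":0.4,"gripper":0},{"wx":0,"wy":0,"wz":0,"dx":0,"dy":0,"dz":0.4,"gripper":0.3},{"wx":0,"wy":0,"wz":0,"dx":0,"dy":0,"dz":0.4,"gripper":0.3},{"wx":0,"wy":0,"wz":0,"dx":0,"dy":0,"dz":0.4,"gripper":0.3}]'
python3 -m pendant '[{"wx":0,"wy":0,"wz":0,"dx":0,"dy":0,"dz":-20,"gripper":0.3},{"wx":0,"wy":0,"wz":0,"dx":0,"dy":0,"dz":-60,"gripper":0.3},{"wx":0,"wy":0,"wz":0,"dx":0,"dy":0,"dz":-110,"gripper":0.3},{"wx":0,"wy":0,"wz":0,"dx":0,"dy":0,"dz":-150,"gripper":0.3},{"wx":0,"wy":0,"wz":0,"dx":0,"dy":-120,"dz":-160,"gripper":-1},{"wx":0,"wy":0,"wz":0,"dx":0,"dy":-120,"dz":-160,"gripper":-1},{"wx":0,"wy":0,"wz":0,"dx":0,"dy":-120,"dz":-160,"gripper":-1},{"wx":0,"wy":0,"wz":0,"dx":0,"dy":-120,"dz":-160,"gripper":-1}]'
python3 - <<'E'
from h import *
np.set_printoptions(precision=4,suppress=True)
def rect(p): return cv2.minAreaRect((p[:,:2]*1000).astype(np.float32)) if len(p)>2 else None
for n in("side","top"):
    im,d=read_camera(n);P=cloud(n,d);hsv=cv2.cvtColor(im,cv2.COLOR_RGB2HSV)
    b=(P[...,0]>.4)&(P[...,0]<.65)&(P[...,1]>.1)&(P[...,1]<.3)
    f=P[b&(P[...,2]>.05)&(P[...,2]<.11)]; g=f[f[:,2]>.078]; print(n,"fintop",len(g),g[:,2].max(),rect(g),rect(f))
    for l in("scoop","mat","lid","case"): print(l,[(np.round(o["centre"],3).tolist(),round(o["confidence"],2)) for o in spot_in(l,n)][:3])
    p=P[(P[...,0]>.44)&(P[...,0]<.6)&(P[...,1]>-.24)&(P[...,1]<-.05)&(P[...,2]>.06)&(P[...,2]<.19)]; print("lid",len(p),p.min(0),p.max(0))
    for zz in (.07,.09,.11,.13): 
        q=p[abs(p[:,2]-zz)<.008]
        if len(q): print(zz,q[:,1].mean())
    cv2.imwrite(f"pics/p_{n}.png",im[:,:,::-1])
print(row([.522,-.06,.115],pose(0,0)))
E
```

```text
time: 18.52
tool_pos: [0.5725, 0.1995, 0.0447]
ee_rot: [[-1.0, 0.001, 0.0], [0.001, 1.0, -0.001], [-0.0, -0.001, -1.0]]
wrist_force: [0.8, -0.1, 0.8]
width: 0.0556
gripper_force: 0.0
time: 19.52
tool_pos: [0.5723, 0.0799, 0.2048]
ee_rot: [[-1.0, 0.002, 0.0], [0.002, 1.0, -0.0], [-0.0, -0.0, -1.0]]
wrist_force: [1.1, 0.6, -0.9]
width: -0.0002
gripper_force: 0.0
side fintop 79 0.08479448653608551 ((572.2730712890625, 200.3777618408203), (27.535289764404297, 11.49290657043457), 1.2233664989471436) ((572.8775024414062, 200.88656616210938), (30.444475173950195, 12.51783275604248), 1.3557308912277222)
scoop [([0.528, 0.205, 0.014], 0.58), ([0.338, 0.223, 0.015], 0.56)]
mat [([0.495, 0.232, 0.006], 0.57)]
lid [([0.338, -0.169, 0.05], 0.8)]
case [([0.34, -0.15, 0.053], 0.81), ([0.506, -0.107, 0.06], 0.61)]
lid 1552 [ 0.4561 -0.1202  0.06  ] [ 0.5884 -0.1004  0.149 ]
0.07 -0.10846998791936335
0.09 -0.10710325218579379
0.11 -0.10568077964966596
0.13 -0.1044130133776133Traceback (most recent call last):
  File "<stdin>", line 7, in <module>
    return umr_maximum(a, axis, None, out, keepdims, initial, where)
ValueError: zero-size array to reduction operation maximum which has no identity
```

View pics/p_side.png

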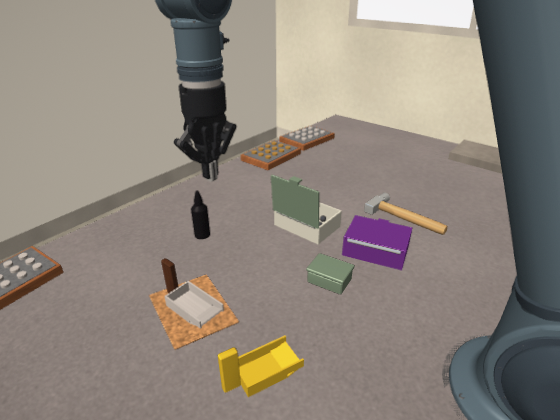

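The scoop is empty and stands on its mat (195,303), and the cover is still open (295,200). The fin top puts the scoop origin at about (0.518, 0.200), within 2 mm of the mat centre. Now I go behind the cover with the fingers shut.

```bash
python3 -m pendant '[{"wx":0,"wy":0,"wz":0,"dx":50,"dy":-140,"dz":0,"gripper":-1},{"wx":0,"wy":0,"wz":0,"dx":50,"dy":-140,"dz":0,"gripper":-1},{"wx":0,"wy":0,"wz":0,"dx":50,"dy":-140,"dz":0,"gripper":-1},{"wx":0,"wy":0,"wz":0,"dx":50,"dy":-140,"dz":40,"gripper":-1},{"wx":0,"wy":0,"wz":0,"dx":50,"dy":-140,"dz":90,"gripper":-1},{"wx":0,"wy":0,"wz":0,"dx":50,"dy":-140,"dz":90,"gripper":-1},{"wx":0,"wy":0,"wz":0,"dx":50,"dy":-140,"dz":90,"gripper":-1}]' && python3 -m pendant '[{"wx":0,"wy":0,"wz":0,"dx":0,"dy":-15,"dz":0,"gripper":-1},{"wx":0,"wy":0,"wz":0,"dx":0,"dy":-30,"dz":0,"gripper":-1},{"wx":0,"wy":0,"wz":0,"dx":0,"dy":-42,"dz":0,"gripper":-1},{"wx":0,"wy":0,"wz":0,"dx":0,"dy":-54,"dz":0,"gripper":-1},{"wx":0,"wy":0,"wz":0,"dx":0,"dy":-66,"dz":0,"gripper":-1},{"wx":0,"wy":0,"wz":0,"dx":0,"dy":-78,"dz":1,"gripper":-1},{"wx":0,"wy":0,"wz":0,"dx":0,"dy":-89,"dz":3,"gripper":-1}]'
python3 - <<'E'
from h import *
im,d=read_camera("side"); cv2.imwrite("pics/l1.png",cv2.resize(im[90:270,190:410],(660,540))[:,:,::-1])
E
```

```text
time: 20.7
tool_pos: [0.523, -0.0601, 0.1164]
ee_rot: [[-1.0, 0.0, 0.001], [0.0, 1.0, -0.001], [-0.001, -0.001, -1.0]]
wrist_force: [-0.4, 0.2, 0.3]
width: 0.0001
gripper_force: 0.0
time: 21.58
tool_pos: [0.522, -0.1501, 0.1118]
ee_rot: [[-1.0, 0.001, -0.0], [0.001, 1.0, -0.001], [0.0, -0.001, -1.0]]
wrist_force: [-0.1, 0.7, -0.4]
width: -0.0005
gripper_force: 0.3
```

View pics/l1.png

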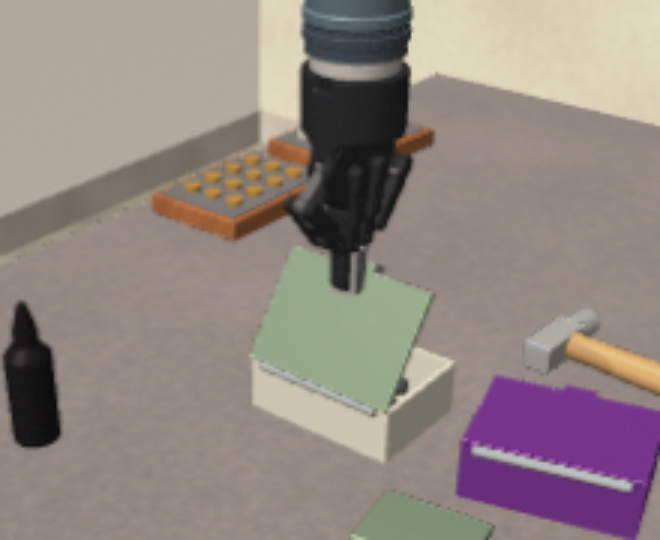

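The fingertips (350,290) are pushing the cover, which is about 60° from shut. I keep following its arc.

```bash
python3 -m pendant '[{"wx":0,"wy":0,"wz":0,"dx":0,"dy":-9,"dz":5,"gripper":-1},{"wx":0,"wy":0,"wz":0,"dx":0,"dy":-17,"dz":10,"gripper":-1},{"wx":0,"wy":0,"wz":0,"dx":0,"dy":-25,"dz":17,"gripper":-1},{"wx":0,"wy":0,"wz":0,"dx":0,"dy":-31,"dz":24,"gripper":-1},{"wx":0,"wy":0,"wz":0,"dx":0,"dy":-36,"dz":32,"gripper":-1},{"wx":0,"wy":0,"wz":0,"dx":0,"dy":-40,"dz":40,"gripper":-1},{"wx":0,"wy":0,"wz":0,"dx":0,"dy":-43,"dz":47,"gripper":-1},{"wx":0,"wy":0,"wz":0,"dx":0,"dy":-45,"dz":52,"gripper":-1},{"wx":0,"wy":0,"wz":0,"dx":0,"dy":-46,"dz":55,"gripper":-1},{"wx":0,"wy":0,"wz":0,"dx":0,"dy":-46,"dz":55,"gripper":-1}]'
```

```text
time: 22.88
tool_pos: [0.5221, -0.1954, 0.0571]
ee_rot: [[-1.0, 0.001, 0.0], [0.001, 1.0, -0.001], [-0.0, -0.001, -1.0]]
wrist_force: [-0.3, 0.4, 0.2]
width: 0.0001
gripper_force: 0.0
```

```bash
python3 -m pendant '[{"wx":0,"wy":0,"wz":0,"dx":0,"dy":0,"dz":2,"gripper":-1},{"wx":0,"wy":0,"wz":0,"dx":0,"dy":0,"dz":4,"gripper":-1},{"wx":0,"wy":0,"wz":0,"dx":0,"dy":0,"dz":6,"gripper":-1},{"wx":0,"wy":0,"wz":0,"dx":0,"dy":0,"dz":7,"gripper":-1},{"wx":0,"wy":0,"wz":0,"dx":0,"dy":0,"dz":7,"gripper":-1}]'
```

```text
time: 23.5
tool_pos: [0.5222, -0.1954, 0.0501]
ee_rot: [[-1.0, 0.001, 0.0], [0.001, 1.0, -0.001], [-0.0, -0.001, -1.0]]
wrist_force: [0.2, -0.8, 0.8]
width: 0.0001
gripper_force: 0.3
```

```bash
python3 -m pendant '[{"wx":0,"wy":0,"wz":0,"dx":0,"dy":0,"dz":1,"gripper":-1},{"wx":0,"wy":0,"wz":0,"dx":0,"dy":0,"dz":2,"gripper":-1},{"wx":0,"wy":0,"wz":0,"dx":0,"dy":0,"dz":2,"gripper":-1},{"wx":0,"wy":0,"wz":0,"dx":0,"dy":0,"dz":2,"gripper":-1}]'
```

```text
time: 24.0
tool_pos: [0.5224, -0.1955, 0.0496]
ee_rot: [[-1.0, 0.001, 0.001], [0.001, 1.0, -0.002], [-0.001, -0.002, -1.0]]
wrist_force: [-3.6, 1.3, 13.7]
width: -0.0003
gripper_force: 6.1
```

Firm stop at 0.0496 m with 14 N, which matches the shut height of 50 mm. Retreating to verify.

```bash
python3 -m pendant '[{"wx":0,"wy":0,"wz":0,"dx":0,"dy":0,"dz":-40,"gripper":-1},{"wx":0,"wy":0,"wz":0,"dx":0,"dy":0,"dz":-90,"gripper":-1},{"wx":0,"wy":0,"wz":0,"dx":0,"dy":0,"dz":-150,"gripper":-1},{"wx":0,"wy":0,"wz":0,"dx":20,"dy":130,"dz":-180,"gripper":-1},{"wx":0,"wy":0,"wz":0,"dx":20,"dy":190,"dz":-180,"gripper":-1},{"wx":0,"wy":0,"wz":0,"dx":20,"dy":190,"dz":-180,"gripper":-1},{"wx":0,"wy":0,"wz":0,"dx":20,"dy":190,"dz":-180,"gripper":-1},{"wx":0,"wy":0,"wz":0,"dx":20,"dy":190,"dz":-180,"gripper":-1}]'
python3 - <<'E'
from h import *
for n in("side","top"):
    im,d=read_camera(n);P=cloud(n,d)
    p=P[(P[...,0]>.47)&(P[...,0]<.57)&(P[...,1]>-.2)&(P[...,1]<-.125)&(P[...,2]>.03)&(P[...,2]<.09)]
    A=np.c_[p[:,:2],np.ones(len(p))]; c=np.linalg.lstsq(A,p[:,2],rcond=None)[0]; print(n,len(p),"slope y",c[1],"z free",c@[.52,-.2,1],"z hinge",c@[.52,-.12,1])
    for l in("dropper","tin","hammer"): print(l,[(np.round(o["centre"],3).tolist(),round(o["confidence"],2)) for o in spot_in(l,n)][:1])
    b=P[(P[...,0]>.54)&(P[...,0]<.61)&(P[...,1]>.17)&(P[...,1]<.23)&(P[...,2]>.078)&(P[...,2]<.095)]; print("fin",b.mean(0))
E
```

```text
time: 25.0
tool_pos: [0.5022, -0.005, 0.2277]
ee_rot: [[-1.0, -0.0, 0.0], [-0.0, 1.0, -0.001], [-0.0, -0.001, -1.0]]
wrist_force: [-0.5, 0.3, -0.2]
width: 0.0
gripper_force: 0.0
side 686 slope y 0.0023768499876515164 z free 0.049786681800031034 z hinge 0.04997682979904315
dropper [([0.681, 0.034, 0.053], 0.97)]
tin [([0.363, -0.009, 0.033], 0.92)]
hammer [([0.364, -0.328, 0.021], 0.75)]
fin [0.57114209 0.2011237  0.082259  ]
top 1054 slope y -0.0052368630054787715 z free 0.04976015234410081 z hinge 0.04934120330366251
dropper []
tin [([0.369, -0.035, 0.039], 0.57)]
hammer [([0.376, -0.338, 0.023], 0.68)]
fin [nan nan nan]<stdin>:7: RuntimeWarning: Mean of empty slice.
  ret = um.true_divide(
```

The cover measures flat at 50 mm, so it is fully shut. The scoop is on its mat and the bystanders have not moved.

```bash
python3 -c "
from plant import close_job
print(close_job())"
```

```text
the job is handed in; nothing more can be done
None
```

The job is handed in: all three beads are in the case, the scoop stands level about 2 mm from the middle of its mat, the cover is snapped shut, and the bottle, tin and hammer have not moved; no verdict came back.

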